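Change the food processor over to its dough tool

ROBOT

A 7-joint arm with a two-finger parallel gripper is mounted at the origin on the work surface. World frame = base frame: x ahead of the robot, y to its left, z up, the work surface at z = 0. Lengths are in m, angles in rad, forces in N, time in s.
With the tool pointing down it reaches from about 0.4 to 0.85 m from the base axis. Payload 10.4 kg.
Tool frame: the origin (TCP) lies midway between the tips of the shut fingers; the grasp point (between the pads) lies pinch_z behind it (pinch_z is the distance from the TCP to the grasp point, in m); z points along the fingers, y is the line along which they close (so a half turn about z gives the same grasp; the last joint's range is limited). The gripper opens to 87 mm and grips with 3 to 60 N. Pads are 19 mm wide; open, the fingers measure 117 mm over their backs; the gripper's body (75 mm by 190 mm) begins 51 mm behind the grasp point.
Start: joints at [-1.243, 0.332, -0.065, 1.46, 0.022, 1.35, -0.088], TCP at [0.215, 0.587, 0.223] pointing down, gripper open.
Joint ranges: [-2.6, 2.6], [-0.5, 2.12], [-1.47, 1.34], [0.16, 2.42], [-1.27, 4.41], [0.06, 2.06], [-2.6, 2.6]. Speed limits (rad/s): [2.22, 2.22, 2.79, 2.79, 3.14, 3.14, 3.14].

INTERFACE

Orientations are given as a unit quaternion [w, x, y, z].
In Python, from workcell import goto, movel, move_j, gripper_to, dwell, ik, sense, snapshot, camera_params, IKError, finish_job, pinch_z gives the robot as it stands. Calls block until the motion is done:
- goto(position, orientation): joint-space move of the TCP to a pose.
- movel(position, rotation=None, feed=0.15, threshold=None): straight line of the TCP; rotation=None keeps the orientation; feed is the mean speed in m/s. With threshold (N) it stops when the force on the tool has changed by that much, and returns True; else False.
- move_j(angles): joint-space move.
- gripper_to(opening): finger opening in m; the grip force is fixed at half the most; returns when the fingers have stopped.
- dwell(seconds).
- ik(position, orientation): joint angles nearest the present ones, or None.
- sense(): the state.
- snapshot(name): name is "side" or "top"; returns the picture (480x640x3 uint8, red, green, blue); there is no depth.
- camera_params(name): a dict with "K" (3x3 intrinsics, pixels), "extrinsics" (4x4, takes a point from world to camera coordinates). Camera axes: x right, y down, z forward; pixel columns grow to the right and rows downward; lengths in m; the calibration is good to about 2 mm. A picture is of the moment at which its call begins. camera_params takes no time and is no camera call.
A pose or a line that the arm cannot do raises IKError and nothing moves.
- finish_job(): hands the job in; it is judged then, once.
The state is a dict: "time_s": time; "joint_pos": joint angles; "qvel": joint speeds; "effort": joint torques, N m; "eef_pos": TCP position; "eef_rot": TCP orientation; "force": force on the tool from outside, world axes, zero at the start; "ft_torque": the same for the moment, N m; "width": finger opening in m; "gripper_force": force on a finger pad.
Only numpy, scipy, OpenCV 4.12 (cv2) and the standard library are available. Lean on these libraries where they do the work, as an engineer would, in place of code of your own. Each camera call takes 0.05 s, during which the arm holds its last target. There are 200 camera calls.

TASK

Change the food processor over to its dough tool: lift the slicing-disc stem off the drive and stand it upright in the free space on the turntable, then fit the dough tool (the one with two blunt curved arms) on the drive, turning it until its teeth mesh and pushing it fully home, and let go of it. Do not drop either part, and leave the other things where they are.

Things in the scene. Friction and masses are not known exactly. Their poses are not given: they have to be found in the camera images.
- drive_teeth (a point): Drive in the middle of the processor's bowl, hidden by the disc stem at first: upright rotor with six straight outer teeth, one every 60 deg, 5.5 wide, 16 high, 42 mm over the teeth. Point on the axis, level with the tooth tops; x points along one tooth, z up. A round nose (d 24) goes on 14 mm higher; a round shoulder (d 56) lies 16 mm lower. Turns stiffly with the motor (0.12 N m).
- processor: Food processor, fixed: white round motor base (d 190, 110 high, dial in front) with an open clear bowl, outer d 166 at the rim, inner d 148, rim 212 mm and floor 116 mm above the slab; its handle reaches 126 mm from the axis. The drive's shoulder is 120 mm above the slab. Origin on the axis, at slab height; z up.
- disc_stem_mid (a point): Slicing-disc stem, loose, grey plastic, 0.1 kg, at first pushed home on the drive (foot on the shoulder; no latch, it pulls straight up). Sleeve d 60, 36 high, at its foot; round column d 25 from 54 to 112 mm over the foot, small steel cross key on top, 122 high in all: it stands 30 mm out of the bowl. Point on its axis, 61 mm above its foot; z up.
- dough_tool_mid (a point): Dough tool, loose, grey plastic, 0.12 kg, upright on the slab: splined sleeve d 60, 36 high, at its foot; two opposite blunt curved arms out to 66 mm from the axis, up to 34 mm above the foot; round fluted grip d 35 from 52 to 104 mm over the foot, 106 high in all. Point on its axis, 53 mm above its foot (at home 37 mm above drive_teeth); z up, x as for dough_tool_foot.
- dough_tool_foot (a point): Underside of the dough tool's sleeve, on its axis. In the sleeve are six inner teeth 16 high, with gaps every 60 deg for the drive's teeth, about 8 deg or 2 mm of play each way. x points along one gap; the arms leave the sleeve along +x and -x. It meshes when its x and the drive's x agree to a multiple of 60 deg; otherwise it stops level with drive_teeth, 16 mm above home.
- turntable_top (a point): Lazy susan: round wooden plate, d 280, top 30 mm above the slab, that turns on a stiff fixed foot (about 0.15 N m). It carries the bowl and the jar, and one sector is free. The point is the middle of its top; z up.
- bowl_mid (a point): White ceramic bowl on the turntable, d 116 at the rim, 55 high. The point lies on its axis, half-way up.
- jar_mid (a point): Glass jar with flip-top lid on the turntable, d 78 (86 over the clasp), 126 high. The point lies on its axis, half-way up.
- whisk_disc_mid (a point): Whisk disc, a like grey attachment that is not wanted: the same sleeve and grip, but a flat ring d 104 in place of the arms. 106 high. The point lies on its axis 53 mm above its foot.
- tin_low_mid (a point): Lower of two stacked aluminium tins, d 82, 66 high. The point is its centre.
- tin_top_mid (a point): Upper tin, the same size, standing on the lower one; its top is 132 mm above the slab. The point is its centre.
- scoop_mid (a point): Red plastic scoop lying on the slab, 145 long, cup d 48, 33 high. The point lies at its middle.
- fork_mid (a point): Steel fork lying on the slab, 200 long, 24 wide, 4 thick. The point lies at its middle.
Mind the look-alikes: they are no part of the job. Leave any yellow look-alike of the part that bears dough_tool_mid alone.

How it is judged:
By the outcome, as a careful person would: the job done as asked, in the order asked, and still so for the second after the job is handed in, with the robot touching nothing.
It also fails if it takes over 58 s, if anything falls off the work surface, if the arm or the gripper's body presses on something with over 40 N, if the wrist force passes 120 N, or if a joint passes its speed limit or range.

## Working session

There is one attempt and no reset: what is moved stays moved. The work goes in short steps, each a Python script; the robot and the scene stay as the last script left them, time stands still between calls to the robot, and variables do not carry over. Pictures are saved under pics/ and viewed, at most 10 in all, crops included, and the job is handed in when it is done.

```bash
ls; mkdir -p pics; python3 - <<'E'
from workcell import *
import cv2,numpy as np
for n in("side","top"):
    cv2.imwrite(f"pics/{n}0.png",snapshot(n)[:,:,::-1])
    c=camera_params(n);print(n,np.round(c["K"],1).tolist(),np.round(c["extrinsics"],4).tolist())
s=sense();print(s,pinch_z)
E
```

```text
pics
side [[520.8, 0.0, 320.1], [0.0, 520.8, 237.4], [0.0, 0.0, 1.0]] [[0.7838, -0.6209, 0.0058, -0.4084], [-0.4007, -0.5129, -0.7592, 0.3186], [0.4744, 0.5927, -0.6509, 1.0026], [0.0, 0.0, 0.0, 1.0]]
top [[543.1, 0.0, 326.2], [0.0, 543.1, 237.3], [0.0, 0.0, 1.0]] [[0.031, -0.9995, -0.0011, -0.0136], [-0.9784, -0.0301, -0.2043, 0.5315], [0.2042, 0.0074, -0.9789, 1.3852], [0.0, 0.0, 0.0, 1.0]]
{'time_s': 0.1, 'joint_pos': array([-1.24257653,  0.33279906, -0.06469822,  1.46086272,  0.02161046,
        1.34986372, -0.08849388]), 'qvel': array([-1.01518730e-03,  9.96208586e-05, -7.50773738e-04, -8.03763306e-04,
       -6.82947666e-04,  3.70242474e-04, -2.08426712e-04]), 'effort': array([ 1.55175581e-03, -6.24546146e+01,  2.46634620e-02, -3.90720391e+01,
       -6.14582584e-02,  3.64378968e-02,  1.08159443e-04]), 'eef_pos': array([0.21468353, 0.58661339, 0.22183692]), 'eef_rot': array([-7.54910375e-05,  1.74498898e-01,  9.84657175e-01, -6.13914917e-04]), 'force': array([0.4134997 , 0.11763419, 0.38080354]), 'ft_torque': array([-0.06809432, -0.01857539,  0.0021896 ]), 'gripper_force': 0.0, 'width': 0.0873442874751705} 0.0187
```

View pics/side0.png

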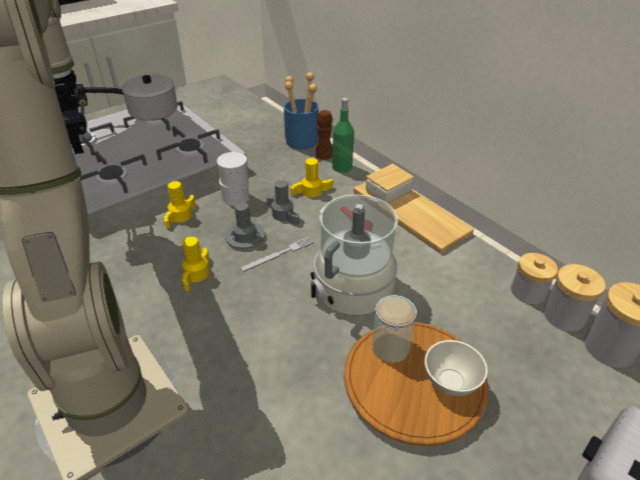

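View pics/top0.png

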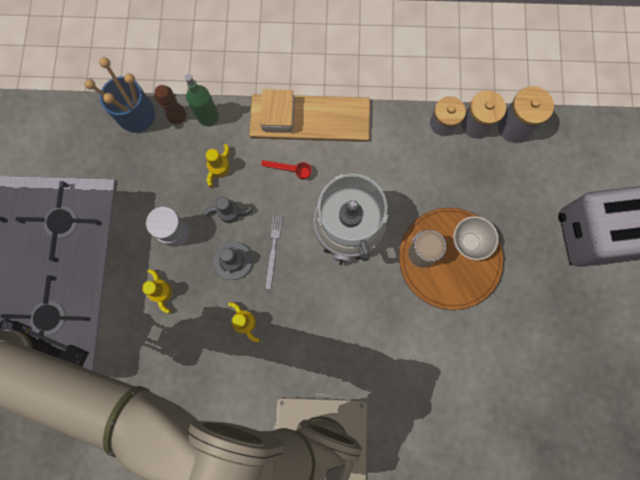

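Top view: stem at (350,212) in the processor bowl. The turntable is at about (452,257) with the jar (430,246) and bowl (476,239), and its near side is free. There are three yellow look-alikes, at (217,160), (156,290) and (243,321). The two grey candidates are (226,208), with two arms, and (232,258), with a flat ring (the whisk disc). I'll confirm the armed one in a crop.

```bash
cat > h.py <<'E'
from workcell import *
import cv2,numpy as np
def ray(n,u,v):
    c=camera_params(n);E=c["extrinsics"];R=E[:3,:3];o=-R.T@E[:3,3]
    return o,R.T@np.linalg.inv(c["K"])@[u,v,1]
def onz(n,u,v,z):
    o,d=ray(n,u,v);return (o+d*(z-o[2])/d[2])
def proj(n,p):
    c=camera_params(n);q=c["K"]@(c["extrinsics"]@np.r_[p,1])[:3];return q[:2]/q[2]
def tri(a,b):
    P=[camera_params(n)["K"]@camera_params(n)["extrinsics"][:3] for n in("top","side")]
    X=cv2.triangulatePoints(P[0],P[1],np.array(a,float).reshape(2,1),np.array(b,float).reshape(2,1));return (X[:3]/X[3]).ravel()
def crop(im,x,y,w=80,h=60,s=5):
    return cv2.resize(im[y:y+h,x:x+w],None,fx=s,fy=s,interpolation=cv2.INTER_CUBIC)
def down(yaw): # fingers' closing line (tool y) at angle yaw from world +y... 
    from scipy.spatial.transform import Rotation as R
    q=(R.from_euler('z',yaw)*R.from_euler('x',np.pi)).as_quat();return np.r_[q[3],q[:3]]
E
python3 - <<'E'
from h import *
t=cv2.imread("pics/top0.png");s=cv2.imread("pics/side0.png")
cv2.imwrite("pics/m1.png",np.vstack([np.hstack([crop(t,190,180),crop(t,310,180)]),np.hstack([crop(s,245,170),crop(s,320,190)])]))
for n,u,v,z in[("tool",227,204,.106),("stem",350,204,.242),("tt",452,257,.03),("jar",430,240,.156),("bowl",476,238,.085),("tin",163,220,.132),("whisk",231,253,.106)]:
    print(n,np.round(onz("top",u,v,z),3))
E
```

```text
tool [0.601 0.262 0.106]
stem [ 0.574 -0.051  0.242]
tt [ 0.493 -0.335  0.03 ]
jar [ 0.512 -0.253  0.156]
bowl [ 0.536 -0.386  0.085]
tin [0.548 0.415 0.132]
whisk [0.473 0.243 0.106]
```

View pics/m1.png

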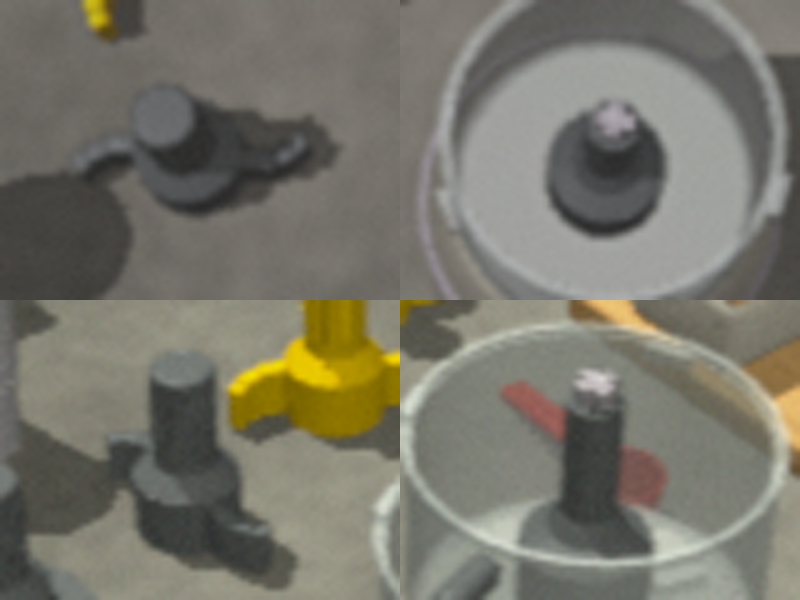

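The crop confirms it. The dark grey part at top (223,204) / side (281,184) has two blunt curved arms, so it's the dough tool. The stem top is at top (352,203.5) / side (359.5,206.5). Now I'll triangulate and check IK.

```bash
python3 - <<'E'
from h import *
for n,a,b,z in[("tool",(222.4,203.4),(281.2,183.8),.106),("stem",(352.3,203.4),(359.2,206.2),.242)]:
    print(n,tri(a,b).round(4),onz("top",*a,z).round(4),onz("side",*b,z).round(4))
c=lambda x,y:(190+x/5-.4,180+y/5-.4)
for p in[(75,170),(132,148),(240,172),(305,145)]:print(p,onz("top",*c(*p),.025)[:2].round(4))
for p in[(.574,-.054,.30),(.41,-.354,.1),(.6,.262,.07)]:
  for y in(-1.2,-.6,0,.6,1.2):
    q=ik(p,down(y));print(p,y,None if q is None else np.round(q,2))
E
```

```text
tool [0.6042 0.2742 0.1031] [0.6025 0.274  0.106 ] [0.603  0.2704 0.106 ]
stem [ 0.5767 -0.0573  0.2396] [ 0.5753 -0.0567  0.242 ] [ 0.5755 -0.0599  0.242 ]
(75, 170) [0.5939 0.3374]
(132, 148) [0.6073 0.3072]
(240, 172) [0.5956 0.2472]
(305, 145) [0.6119 0.2126]
(0.574, -0.054, 0.3) -1.2 [-0.89  0.34  1.17  1.51 -0.31  1.5  -2.49]
(0.574, -0.054, 0.3) -0.6 [-0.89  0.34  1.17  1.51 -0.31  1.5  -1.89]
(0.574, -0.054, 0.3) 0 [-0.62  0.23  0.76  1.5  -0.16  1.47 -1.42]
(0.574, -0.054, 0.3) 0.6 [-0.59  0.22  0.72  1.5  -0.15  1.47 -0.83]
(0.574, -0.054, 0.3) 1.2 [-0.59  0.22  0.72  1.5  -0.15  1.47 -0.23]
(0.41, -0.354, 0.1) -1.2 [-0.31  0.48  1.17  1.87 -0.5   1.12 -1.72]
(0.41, -0.354, 0.1) -0.6 [-0.17  0.37  0.96  1.87 -0.34  1.08 -1.25]
(0.41, -0.354, 0.1) 0 [-0.17  0.37  0.96  1.87 -0.34  1.08 -0.65]
(0.41, -0.354, 0.1) 0.6 [-0.38  0.62  1.32  1.87 -0.65  1.18  0.2 ]
(0.41, -0.354, 0.1) 1.2 [-0.38  0.61  1.32  1.87 -0.65  1.18  0.8 ]
(0.6, 0.262, 0.07) -1.2 [ 0.32  0.9  -1.25  1.5   0.86  1.37  2.52]
(0.6, 0.262, 0.07) -0.6 [-1.23  0.84  1.15  1.59 -0.8   1.25 -2.11]
(0.6, 0.262, 0.07) 0 [-0.85  0.55  0.5   1.57 -0.29  1.1  -1.85]
(0.6, 0.262, 0.07) 0.6 [-0.8   0.54  0.43  1.56 -0.25  1.09 -1.28]
(0.6, 0.262, 0.07) 1.2 [-0.8   0.54  0.43  1.56 -0.24  1.09 -0.68]
```

```bash
python3 - <<'E'
from h import *
q=down(1.3)
goto([.5755,-.0575,.30],q); gripper_to(.06)
movel([.5755,-.0575,.1933],feed=.1,threshold=15)
gripper_to(.0)
s=sense();print(s["width"],s["gripper_force"],s["force"],s["eef_pos"],s["time_s"])
print(movel([.5755,-.0575,.2233],feed=.05,threshold=30)); print(sense()["force"])
movel([.5755,-.0575,.33],feed=.12)
s=sense();print(s["width"],s["force"],s["time_s"])
movel([.41,-.354,.33],feed=.2)
t=snapshot("top")[:,:,::-1];si=snapshot("side")[:,:,::-1]
cv2.imwrite("pics/m2.png",np.vstack([np.hstack([crop(t,310,170,100,75,4),crop(t,390,190,133,100,3)[:300,:400]]),np.hstack([crop(si,310,190,100,75,4),crop(si,320,230,200,150,2)])]))
print(s["time_s"])
E
```

```text
0.02413386549430143 29.99313097447157 [ 0.07819141  0.33952082 -0.47795816] [ 0.5754709  -0.05750632  0.19325646] 5.4167
False
[-0.2677488  -0.3155382  -1.14395271]
0.024401705967901893 [-0.21369709  0.89643364 -1.33214983] 7.2083Traceback (most recent call last):
  File "<stdin>", line 12, in <module>
    return _nx.concatenate(arrs, 0, dtype=dtype, casting=casting)
           ~~~~~~~~~~~~~~~^^^^^^^^^^^^^^^^^^^^^^^^^^^^^^^^^^^^^^^
ValueError: all the input array dimensions except for the concatenation axis must match exactly, but along dimension 1, the array at index 0 has size 799 and the array at index 1 has size 800
```

```bash
python3 - <<'E'
from h import *
t=snapshot("top")[:,:,::-1];si=snapshot("side")[:,:,::-1]
cv2.imwrite("pics/t2.png",t);cv2.imwrite("pics/s2.png",si)
cv2.imwrite("pics/m2.png",np.vstack([np.hstack([crop(t,330,190,40,30,10),crop(t,370,170,160,120,2.5)]),np.hstack([crop(si,340,220,40,30,10),crop(si,320,230,200,150,2)])]))
print(sense()["time_s"],sense()["eef_pos"],proj("top",[.5755,-.0575,.136]),proj("side",[.5755,-.0575,.136]))
E
```

```text
9.2583 [ 0.41034081 -0.3535374   0.32994538] [350.67227362 214.4764112 ] [355.8721627  243.90709126]
```

View pics/m2.png

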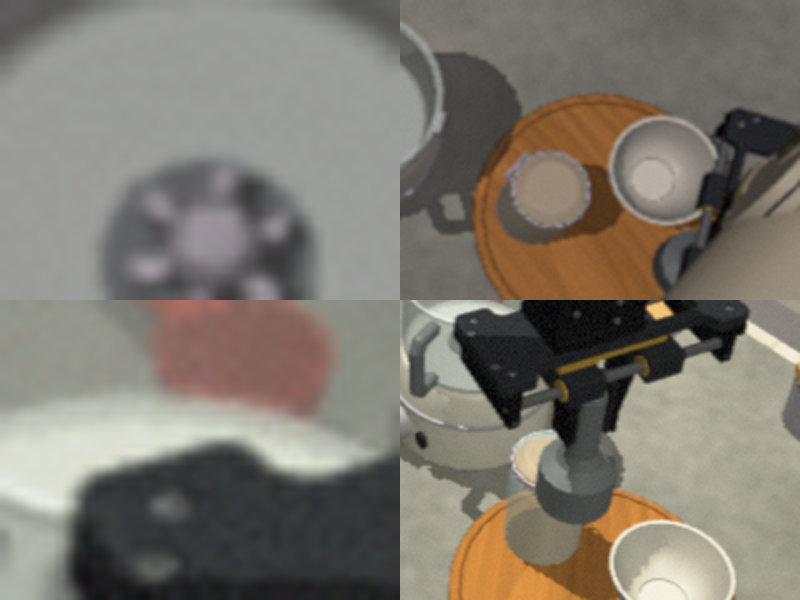

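The top crop shows five of the drive's six teeth, centred at about (350.6,214.3), which matches the predicted axis. The side crop shows the stem held upright over the free sector. I'll place it there and compute the tooth phase.

```bash
python3 - <<'E'
from h import *
c=lambda x,y:(330+x/10-.45,190+y/10-.45)
w=lambda *p:onz("top",*c(*p),.136)[:2]
P=np.array([w(*p) for p in[(222,180),(158,205),(150,268),(263,290),(275,228)]])
C=(P[1]+P[3]+P[2]+P[4])/4;d=P-C;print(C,np.degrees(np.arctan2(d[:,1],d[:,0])).round(1),np.linalg.norm(d,axis=1).round(4))
movel([.41,-.354,.125],feed=.15)
print(movel([.41,-.354,.098],feed=.03,threshold=3)); print(sense()["eef_pos"],sense()["force"])
gripper_to(.05)
movel([.41,-.354,.25],feed=.15)
goto([.603,.272,.2],down(1.3))
t=snapshot("top")[:,:,::-1];s=snapshot("side")[:,:,::-1]
cv2.imwrite("pics/t3.png",t);cv2.imwrite("pics/s3.png",s)
cv2.imwrite("pics/m3.png",np.hstack([crop(t,390,200,133,100,3),crop(s,340,310,160,120,2.5)]))
print(sense()["time_s"],sense()["joint_pos"].round(2))
E
```

```text
[ 0.57590646 -0.05755607] [  -7.3   52.1  110.5 -128.7  -70.6] [0.0179 0.0174 0.0164 0.0169 0.0169]
True
[ 0.41017338 -0.354172    0.10312048] [ 0.41862045 -0.44264392  4.37612293]
15.8 [-1.    0.5   0.72  1.42 -0.33  1.35 -0.54]
```

View pics/m3.png

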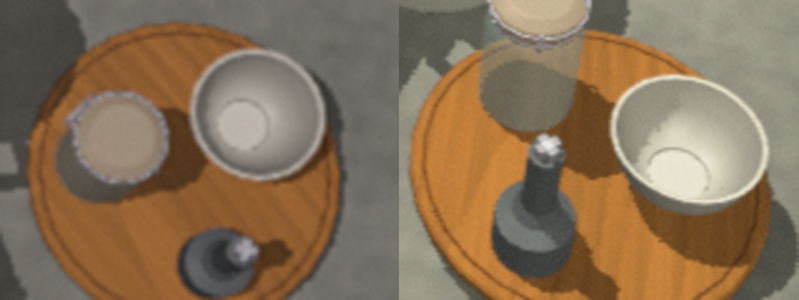

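The stem stands upright in the free sector, and the bowl and jar haven't moved. Next I'll grasp the dough tool, closing first at 90° so it centres in both directions.

```bash
python3 - <<'E'
from h import *
x,y=.603,.272
goto([x,y,.13],down(2.87))
movel([x,y,.0663],feed=.1,threshold=10)
gripper_to(0);print(sense()["width"]);gripper_to(.05)
movel([x,y,.0663],down(1.3),feed=.1) if False else goto([x,y,.0663],down(1.3))
gripper_to(0);s=sense();print(s["width"],s["time_s"],s["eef_pos"],s["joint_pos"].round(2))
movel([x,y,.0763],feed=.05);print(sense()["width"],sense()["force"])
t=snapshot("top")[:,:,::-1];cv2.imwrite("pics/t4.png",t)
movel([x,y,.30],feed=.2)
goto([.5757,-.0575,.30],down(1.3-np.radians(28)))
t=snapshot("top")[:,:,::-1];s=snapshot("side")[:,:,::-1]
cv2.imwrite("pics/t5.png",t);cv2.imwrite("pics/s5.png",s)
cv2.imwrite("pics/m5.png",np.hstack([crop(t,290,150,133,100,3),crop(s,290,100,133,100,3)]))
s=sense();print(s["time_s"],s["width"],s["force"],s["joint_pos"].round(2))
E
```

```text
0.034559946329478945
0.03453524437292381 20.6917 [0.60300085 0.27189763 0.06624819] [-0.99  0.62  0.7   1.56 -0.43  1.12 -0.47]
0.034279787423557743 [ 0.36713877  0.55629029 -0.83415624]
23.7083 0.03413028839096263 [-0.22139947 -0.34413654 -1.18680524] [-0.83  0.31  1.07  1.51 -0.27  1.49 -0.51]
```

View pics/m5.png

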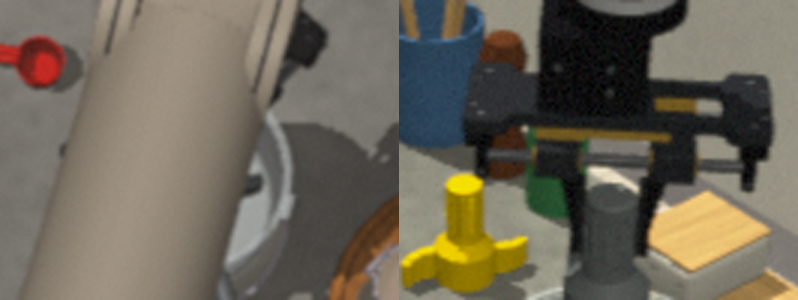

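The tool is held upright above the bowl. I'll insert it with a small yaw search.

```bash
python3 - <<'E'
from h import *
X,Y=.5757,-.0575;y0=1.3-np.radians(28)
movel([X,Y,.212],feed=.12,threshold=12)
print(sense()["eef_pos"],sense()["force"])
for d in(0,7,-7,14,-14,21,-21,28):
    q=down(y0+np.radians(d))
    if d: movel([X,Y,.2055],q,feed=.05) if False else goto([X,Y,.2055],q)
    hit=movel([X,Y,.1955],feed=.03,threshold=7)
    s=sense();print(d,hit,s["eef_pos"][2].round(4),s["force"].round(1),s["ft_torque"].round(2),s["time_s"])
    if s["eef_pos"][2]<.1985: break
    if s["time_s"]>42: break
E
```

```text
[ 0.57610782 -0.05765566  0.21271278] [ 0.06815144 -0.14338512 -1.24418204]
0 False 0.1953 [ 0.1 -1.6 -3.7] [-0.65  0.25 -0.07] 25.2917
```

```bash
python3 - <<'E'
from h import *
X,Y=.5757,-.0575
h=movel([X,Y,.1845],feed=.03,threshold=12)
s=sense();print(h,s["eef_pos"],s["force"].round(1),s["ft_torque"].round(2),s["width"],s["time_s"])
E
```

```text
True [ 0.57596484 -0.05843498  0.1858435 ] [-0.7 -1.3  6.1] [-0.19  0.27 -0.05] 0.03421148741200243 25.6667
```

```bash
python3 - <<'E'
from h import *
X,Y=.5757,-.0575
h=movel([X,Y,.183],feed=.02,threshold=15)
s=sense();print(h,s["eef_pos"],s["force"].round(1))
gripper_to(.055);dwell(.2)
movel([*s["eef_pos"][:2],.30],feed=.12)
goto([.45,.25,.35],down(.8))
t=snapshot("top")[:,:,::-1];s=snapshot("side")[:,:,::-1]
cv2.imwrite("pics/t6.png",t)
cv2.imwrite("pics/m6.png",np.hstack([crop(t,300,160,100,75,4),crop(s,300,180,200,150,2)]))
s=sense();print(s["time_s"],proj("top",[.5757,-.0575,.226]),proj("side",[.5757,-.0575,.226]))
E
```

```text
True [ 0.57648577 -0.05837931  0.18567341] [-3.7  0.6  9. ]
29.2417 [352.31357977 205.02664482] [358.1088653  211.70195488]
```

View pics/m6.png

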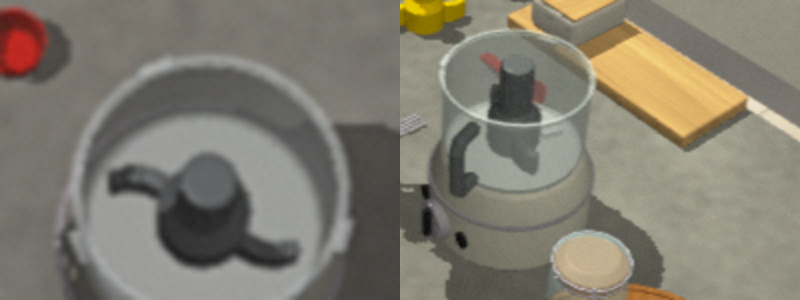

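The tool sits upright at home: its top is at top (352,204) / side (358.5,211.5), against a predicted (352,205) / (358,212). The gripper is clear.

```bash
python3 -c "
from workcell import *
print(finish_job())"
```

```text
the job is handed in; nothing more can be done
None
```

I handed the job in at about 29 s: the slicing-disc stem stands upright on the turntable's free sector, and the dough tool is meshed, fully home on the drive and released.

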